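# Pack the two layers of a lunch box

## Robot

A 7-joint arm with a two-finger parallel gripper is mounted at the origin on a cart in front of the work surface, level with it; the furniture and walls round the work are solid. World frame = base frame: x ahead of the robot, y to its left, z up, the work surface at z = 0. Lengths are in m, angles in degrees, forces in N, time in s.
With the tool pointing down it reaches from about 0.425 to 0.875 m from the base axis. Payload 4.7 kg.
Tool frame: the origin (TCP) lies between the finger pads; the fingertips stand 17 mm ahead of it and the grasp point (between the pads) lies 2 mm behind it; z points along the fingers, y is the line along which they close (so a half turn about z gives the same grasp; the last joint's range is limited). The gripper opens to 85 mm and grips with 20 to 120 N. Pads are 22 mm wide; open, the fingers measure 114 mm over their backs; the gripper's body (76 mm by 85 mm) begins 54 mm behind the grasp point. The pads swing forward as they close: fully open they stand 13 mm farther back than shut.
Start: joints at [64.521, 18.392, -4.016, 83.108, 1.295, 78.541, -3.26], TCP at [0.288, -0.583, 0.248] pointing down, gripper open.
Joint ranges: [-163.93, 163.93], [-17.29, 119.83], [-79.2, 71.16], [3.27, 140.29], [-89.18, 269.18], [5.43, 117.66], [-154.24, 154.24]. Speed limits (degrees/s): [147.25, 147.25, 180, 180, 180, 180, 180].

## Interface

Orientations are given as a 3x3 rotation matrix whose columns are the frame's x, y, z axes.
In Python, from bench import ctrl, capture, job_done gives the robot as it stands.
- The arm moves only by the tool arm_command, never from a script. Its argument "steps" is a list of rows, each a list of 7 numbers: the closure, from 0 (fully open) to 1 (shut), then the shift along the tool's x, y, z scaled (see below), then the turn, a rotation vector about the tool's x, y, z scaled (see below). In form: [[jaw, dx, dy, dz, ax, ay, az], ...]. A call has exactly 10 rows; each row is the pose to reach, as a shift and turn from the pose commanded when the call began, along the tool's axes at that moment, turning the shorter way round; what a row does not reach only later rows make up. The controller multiplies each number of a shift by 0.1 m and each number of a turn by pi rad. A row lasts 1/12 s, in which the tool goes at most 41.7 mm and 7.16 degrees, less where a joint would pass 70% of its speed; a pose out of reach is approached as far as the arm can. A call with a number of a shift or a turn outside -1 to 1 is refused whole. A call with a gripper value outside its range is refused whole. The fingers move at their own pace and stop on an object; "squeeze" is the grip in N (left out, the last holds). Time passes only in rows, so rows that repeat a pose let the fingers close, or fill a call up. It gives the time, the measured TCP pose, the force, the opening and the grip force at its end, in the units of the state.
- ctrl.state(): the state, without advancing time (a new reading comes with each control period).
- capture(name): name is "scene" or "top" or "wrist"; returns a dict with "img" (400x640x3 uint8, red, green, blue), "vertical_fov" (degrees; the focal length in pixels is half the picture's height over the tangent of half this angle, whatever the lens; pixels are square), "cx", "cy" (the principal point, pixels), "distortion" ([k1, k2, p1, p2, k3] as OpenCV has them; the pictures are not rectified), "extrinsics" (4x4, takes a point from camera to world coordinates). Camera axes: x right, y down, z forward; pixel columns grow to the right and rows downward; lengths in m; the calibration is good to about 2 mm. A picture is of the moment at which its call begins. There is no depth.
- job_done(): hands the job in; it is judged then, once.
The state is a dict: "time_s": time; "q": joint angles; "dq": joint speeds; "joint_torque": joint torques, N m; "eef_pos": TCP position; "orientation": TCP orientation; "contact_force": force on the tool from outside, world axes, zero at the start; "moment": the same for the moment, N m; "width": finger opening in m; "gripper_force": force on a finger pad.
Only numpy, scipy, OpenCV 4.12 (cv2) and the standard library are available. Lean on these libraries where they do the work, as an engineer would, in place of code of your own. Each camera call takes 0.05 s, during which the arm holds its last target. There are 200 camera calls.

## Task

Pack this lunch box in layers: set the deep food tub flat into its free long seat in the bottom, then push the hinged divider tray over and press it fully down onto the box, and then set the flat tub into the long seat of the tray. Lower the tubs into place rather than dropping them, and leave the lid, mug, honey jar and salt shaker where they stand.

Things in the scene. Friction and masses are not known exactly. Their poses are not given: they have to be found in the camera images.
- lunch_box: dark grey open box base, 156 (own x) x 206 (own y) x 64 mm high, fixed to the worktop; origin under its centre. Own +x points away from the robot, to the side with the hinge. Floor 4 mm, walls 3 mm thick. Two floor ribs 8 mm high along y bound a middle lane 64 mm wide. Its -y end holds a fixed square pot (top at z = 54 mm). Strips 40 mm wide on both sides of the lane are free for fingers
- bottom_seat (a point): centre of the lane's free long seat (+y end), on the box's floor 4 mm over the worktop, axes as the lunch box. The seat is 64 mm along x by 122 mm along y (4 mm play on each side of a tub), bounded by the 8 mm ribs and, at its +y end, the box's wall
- divider (a joint): angle of the divider tray in rad: 0 = shut, level on the box's rim; 1.6 to 1.9 at the start, upright or leaning away from the robot; opens to 1.95. Stiff hinge (0.2 N m friction): the tray stays where it is left, so push it past upright and all the way down (2 to 3 N near its free edge) until it stops on the rim. It cannot shut over a tub that stands on a rib
- divider_hinge (a point): middle of the hinge axis, which runs along the lunch box's y, 83 mm from the box's centre towards its +x, 66 mm over the worktop; axes as the lunch box. With the tray at angle a, a point of its plate r from the axis lies at -r cos a along x and r sin a along z from here
- tray_edge (a point): middle of the tray's free edge, on top of its rim, 159 mm from the hinge axis; turns with the tray; shut, 76 mm over the worktop. The tray is a mid-grey plate 156 x 206 x 4 mm with a rim 8 mm high, 4 mm thick on the face that is up when shut (open, this ribbed face looks away from the robot), and a finger tab 50 mm wide, 15 mm long, level with the plate, at the free edge
- tray_seat (a point): centre of the tray's long seat, on the tray's ribbed face, 83 mm from the hinge axis and 38 mm to the -y side of the box's middle; turns with the tray; shut, its axes are as the lunch box and it lies 68 mm over the worktop. The seat is 64 mm along x by 122 mm along y, bounded by ribs 6 mm high, 3 mm thick and at its -y end by the rim
- deep_tub: white lidded rectangular food tub, 56 (own x) x 114 (own y) x 56 mm high, about 160 g, foot tapered by 5 mm a side, sides upright above 18 mm; origin under its centre, z up
- flat_tub: the same kind of tub but only 36 mm high, about 110 g: 56 (own x) x 114 (own y) mm, sides upright above 18 mm; origin under its centre, z up
- box_lid: bystander: the lunch box's dark grey lid, 164 x 214 x 46 mm, lying on its back; origin under its centre
- mug: bystander: white mug, 82 x 118 x 94 mm; origin under it
- honey: bystander: honey jar, 63 mm across, 104 mm high; origin under its centre
- salt: bystander: glass salt shaker, 44 mm across, 90 mm high; origin under its centre
Not all that is in view belongs to the job. What is shaped like the deep_tub but blue or red is not meant.

How it is judged:
By the outcome, as a careful person would: the job done as asked, in the order asked, and still so for the second after the job is handed in, with the robot touching nothing.
It also fails if it takes over 70 s, if anything falls off the work surface, if the arm or the gripper's body presses on something with over 40 N, if the wrist force passes 120 N, or if a joint passes its speed limit or range.

## Working session

There is one attempt and no reset: what is moved stays moved. The work goes in short steps, Python scripts to look and compute and a tool call to move; the robot and the scene stay as the last step left them, time stands still between calls to the robot, and variables do not carry over. Pictures are saved under pics/ and viewed, at most 10 in all, crops included, and the job is handed in when it is done.

Besides the shell and the picture viewer there is one more tool, called by a JSON object that holds its "fn" and its "kwargs". arm_command: Moves the arm, as the interface text tells. Its arguments: {"type":"object","properties":{"steps":{"type":"array"},"squeeze":{"type":"number"}},"required":["steps"]}

```bash
mkdir -p pics; python3 - <<'E'
from bench import ctrl,capture
import cv2,pickle
d={}
for n in("scene","top","wrist"):
    c=capture(n);d[n]=c
    cv2.imwrite(f"pics/{n}0.png",c["img"][:,:,::-1])
    print(n,c["vertical_fov"],c["cx"],c["cy"],c["distortion"],c["extrinsics"])
pickle.dump(d,open("c0.pkl","wb"))
s=ctrl.state();print(s["eef_pos"],s["orientation"],s["time_s"],s["width"])
E
```

```text
scene 48.53833924891844 320.0865937765213 201.61411203633716 [0.02424158 0.         0.         0.         0.        ] [[-0.78786887 -0.37718142  0.48682319 -0.11583986]
 [-0.61546981  0.50976544 -0.60111239  1.14661284]
 [-0.02143722 -0.77322272 -0.6337721   0.99420124]
 [ 0.          0.          0.          1.        ]]
top 53.68825099885316 320.61790640818333 201.35196400184657 [-0.07476939  0.          0.          0.          0.        ] [[-0.01430998 -0.98288307  0.1836739   0.35040358]
 [-0.99970224  0.0104327  -0.02205861  0.29368735]
 [ 0.01976482 -0.18393487 -0.9827397   1.35490612]
 [ 0.          0.          0.          1.        ]]
wrist 59.148054201538415 320.4889124515184 190.39725891859086 [-0.05594897  0.          0.          0.          0.        ] [[ 0.44259492 -0.85935322 -0.25616748  0.35281454]
 [-0.89672096 -0.42450913 -0.12523389 -0.55038441]
 [-0.00112529  0.28513863 -0.95848562  0.37204544]
 [ 0.          0.          0.          1.        ]]
[ 0.28766062 -0.58246372  0.24747048] [[ 8.96585923e-01  4.42869264e-01 -7.05555475e-04]
 [ 4.42869822e-01 -8.96585005e-01  1.28474979e-03]
 [-6.36142650e-05 -1.46435780e-03 -9.99998926e-01]] 0.15 0.08546625813419771
```

View pics/top0.png

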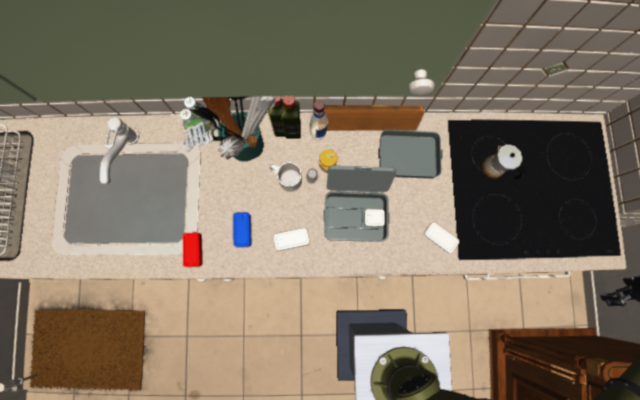

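View pics/scene0.png

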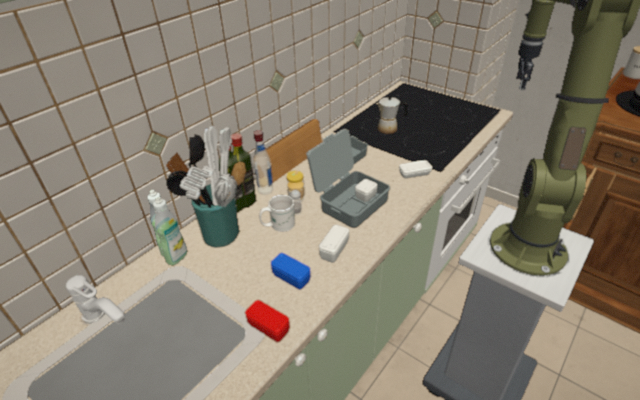

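The top picture shows the box at (355,217) with its tray upright at (361,179), one white tub at (291,239) and another at (441,237). In the scene picture the left tub (335,243) looks like the deep one and the right (415,169) the flat one. Next I'll enlarge both.

```bash
python3 - <<'E'
import cv2
a=cv2.imread("pics/top0.png")[160:260,270:470]
cv2.imwrite("pics/top0c.png",cv2.resize(a,None,fx=4,fy=4,interpolation=cv2.INTER_CUBIC))
a=cv2.imread("pics/scene0.png")[120:270,260:460]
cv2.imwrite("pics/scene0c.png",cv2.resize(a,None,fx=4,fy=4,interpolation=cv2.INTER_CUBIC))
E
```

```text
(no output)
```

View pics/top0c.png

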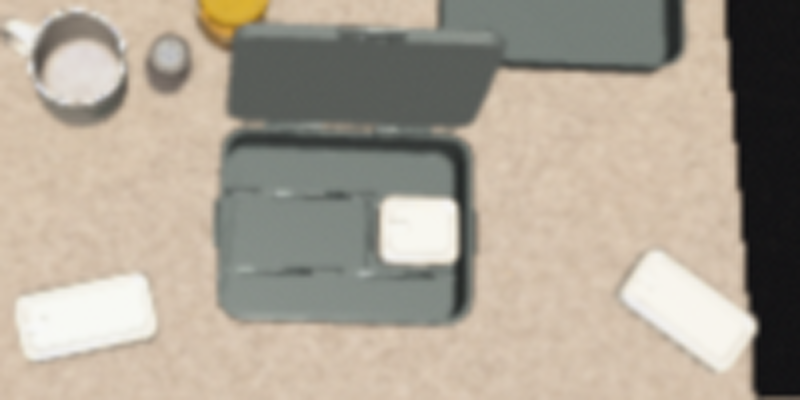

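View pics/scene0c.png

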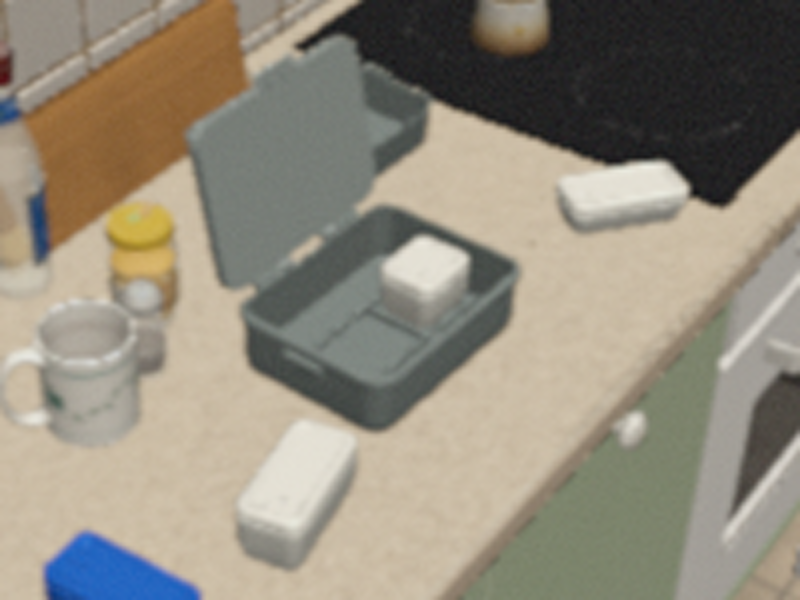

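Deep tub left at crop (87,317), flat tub right at (687,312). The box's rim spans crop u 219–472, v 133–323, with the pot at (419,230) at the -y (right) end. The tray's free edge runs from (235,27) to (500,40).

```bash
cat > h.py <<'E'
import numpy as np,cv2
def K(c):
    f=200/np.tan(np.radians(c["vertical_fov"])/2);return np.array([[f,0,c["cx"]],[0,f,c["cy"]],[0,0,1]])
def unproj(c,px,z):
    px=np.asarray(px,float).reshape(-1,1,2)
    n=cv2.undistortPoints(px,K(c),np.array(c["distortion"]))[:,0]
    E=np.array(c["extrinsics"]);d=np.c_[n,np.ones(len(n))]@E[:3,:3].T;o=E[:3,3]
    return o+d*((z-o[2])/d[:,2])[:,None]
def proj(c,P):
    E=np.linalg.inv(np.array(c["extrinsics"]));r=cv2.Rodrigues(E[:3,:3])[0]
    return cv2.projectPoints(np.asarray(P,float).reshape(-1,1,3),r,E[:3,3],K(c),np.array(c["distortion"]))[0][:,0]
def white(c,roi,z,th=185):
    u0,v0,u1,v1=roi;im=c["img"][v0:v1,u0:u1]
    im=cv2.resize(im,None,fx=8,fy=8,interpolation=cv2.INTER_CUBIC)
    m=((im.min(2)>th)&(im.max(2).astype(int)-im.min(2)<40)).astype(np.uint8)
    cs=cv2.findContours(m,cv2.RETR_EXTERNAL,cv2.CHAIN_APPROX_NONE)[0]
    k=max(cs,key=cv2.contourArea)[:,0]
    p=unproj(c,(k+.5)/8-.5+[u0,v0],z)[:,:2]
    (x,y),s,a=cv2.minAreaRect((p*1000).astype(np.float32))
    b=cv2.boxPoints(((x,y),s,a));e=[b[1]-b[0],b[2]-b[1]];l=max(e,key=np.linalg.norm)
    return np.round([x,y],1),np.round(s,1),round(float(np.degrees(np.arctan2(l[1],l[0]))),1)
E
python3 - <<'E'
import pickle,numpy as np
from h import *
d=pickle.load(open("c0.pkl","rb"));t=d["top"]
for th in(190,205,215):
    print(th,"deep",white(t,(268,222,315,255),.056,th),"flat",white(t,(420,215,462,258),.036,th),"pot",white(t,(360,205,388,230),.054,th))
f=lambda P:(np.array(P)+.5)/4-.5+[270,160]
for n,P,z in(("far",[(240,131),(460,137)],.064),("near",[(245,320),(440,324)],.064),("left",[(219,160),(219,300)],.064),("right",[(472,165),(469,300)],.064)):
    print(n,unproj(t,f(P),z).round(4)[:,:2])
E
```

```text
190 deep (array([469.7, 364.3]), array([ 56. , 114.4]), -78.0) flat (array([ 469.2, -144.5]), array([113. ,  56.9]), 52.3) pot (array([538. ,  86.3]), array([62.1, 54.4]), 87.6)
205 deep (array([469.4, 364.2]), array([ 53.7, 111.4]), -78.2) flat (array([ 469.2, -144.2]), array([110.1,  54.1]), 52.2) pot (array([537.9,  86.2]), array([60.6, 52.5]), 88.1)
215 deep (array([469.4, 364.1]), array([ 52.2, 109.8]), -78.3) flat (array([ 469.2, -144.1]), array([108.1,  52.6]), 52.3) pot (array([537.7,  86. ]), array([59.4, 51.1]), 88.2)
far [[0.6219 0.2342]
 [0.6149 0.0497]]
near [[0.464  0.233 ]
 [0.4585 0.073 ]]
left [[0.5974 0.2521]
 [0.4807 0.254 ]]
right [[0.5909 0.0406]
 [0.4779 0.0482]]
```

{"fn": "arm_command", "kwargs": {"steps": [[0, 0.3, -0.2, 0, 0, 0, -0.035], [0, 0.6, -0.4, 0, 0, 0, -0.07], [0, 0.9, -0.6, 0, 0, 0, -0.11], [0, 0.98, -0.63, 0, 0, 0, -0.15], [0, 0.98, -0.63, 0, 0, 0, -0.19], [0, 0.98, -0.63, 0, 0, 0, -0.23], [0, 0.98, -0.63, 0, 0, 0, -0.27], [0, 0.98, -0.63, 0, 0, 0, -0.31], [0, 0.98, -0.63, 0, 0, 0, -0.35], [0, 0.98, -0.63, 0, 0, 0, -0.354]]}}

```text
time_s: 0.98
eef_pos: [0.3477, -0.4827, 0.248]
orientation: [[-0.004, 1.0, -0.0], [1.0, 0.004, 0.001], [0.001, -0.0, -1.0]]
contact_force: [-0.1, 0.2, -0.3]
width: 0.0856
gripper_force: 0.0
```

{"fn": "arm_command", "kwargs": {"steps": [[0, 0.2, 0.1, 0, 0, 0, 0], [0, 0.4, 0.2, 0, 0, 0, 0], [0, 0.6, 0.3, 0, 0, 0, 0], [0, 0.8, 0.4, 0, 0, 0, 0], [0, 1, 0.5, 0, 0, 0, 0], [0, 1, 0.5, 0, 0, 0, 0], [0, 1, 0.5, 0, 0, 0, 0], [0, 1, 0.5, 0, 0, 0, 0], [0, 1, 0.5, 0, 0, 0, 0], [0, 1, 0.5, 0, 0, 0, 0]]}}

```text
time_s: 1.82
eef_pos: [0.3969, -0.3841, 0.2481]
orientation: [[0.003, 1.0, -0.0], [1.0, -0.003, -0.0], [-0.0, -0.0, -1.0]]
contact_force: [-0.8, -0.6, -0.7]
width: 0.0854
gripper_force: 0.0
```

{"fn": "arm_command", "kwargs": {"steps": [[0, 0.1, 0.04, 0, 0, 0, 0], [0, 0.2, 0.08, 0, 0, 0, 0], [0, 0.3, 0.12, 0, 0, 0, 0], [0, 0.4, 0.16, 0, 0, 0, 0], [0, 0.5, 0.2, 0, 0, 0, 0], [0, 0.6, 0.24, 0, 0, 0, 0], [0, 0.7, 0.28, 0, 0, 0, 0], [0, 0.8, 0.32, 0, 0, 0, 0], [0, 0.9, 0.36, 0, 0, 0, 0], [0, 1, 0.4, 0, 0, 0, 0]]}}

```text
time_s: 2.65
eef_pos: [0.4382, -0.2818, 0.2484]
orientation: [[-0.0, 1.0, 0.0], [1.0, 0.0, -0.0], [-0.0, 0.0, -1.0]]
contact_force: [-0.3, 0.1, 0.6]
width: 0.0855
gripper_force: 0.0
```

{"fn": "arm_command", "kwargs": {"steps": [[0, 0.2, 0.1, 0, 0, 0, 0], [0, 0.4, 0.2, 0, 0, 0, 0], [0, 0.6, 0.3, 0, 0, 0, 0], [0, 0.8, 0.4, 0, 0, 0, 0], [0, 1, 0.4, 0, 0, 0, 0], [0, 1, 0.4, 0, 0, 0, 0], [0, 1, 0.4, 0, 0, 0, 0], [0, 1, 0.4, 0, 0, 0, 0], [0, 1, 0.4, 0, 0, 0, 0], [0, 1, 0.4, 0, 0, 0, 0]]}}

```text
time_s: 3.48
eef_pos: [0.4774, -0.1841, 0.2482]
orientation: [[0.002, 1.0, -0.0], [1.0, -0.002, -0.0], [-0.0, -0.0, -1.0]]
contact_force: [-0.2, 0.1, -0.4]
width: 0.0854
gripper_force: 0.0
```

```bash
python3 - <<'E'
from bench import ctrl,capture
from h import *
import pickle
c=capture("wrist");pickle.dump(c,open("w1.pkl","wb"))
cv2.imwrite("pics/w1.png",c["img"][:,:,::-1])
print(ctrl.state()["q"],ctrl.state()["eef_pos"],proj(c,[[.469,-.144,.036]]))
E
```

```text
[ 45.8765504    2.86741927 -28.52327062 101.62250885   1.41829724
  75.86803572  16.93572454] [ 0.4774928  -0.18392309  0.24820247] [[311.434472   121.55788084]]
```

{"fn": "arm_command", "kwargs": {"steps": [[0, 0.1, 0, 0, 0, 0, 0], [0, 0.2, 0, 0, 0, 0, 0], [0, 0.3, 0, 0, 0, 0, 0], [0, 0.4, 0, 0, 0, 0, 0], [0, 0.5, 0, 0, 0, 0, 0], [0, 0.6, 0, 0, 0, 0, 0], [0, 0.7, 0, 0, 0, 0, 0], [0, 0.8, 0, 0, 0, 0, 0], [0, 0.9, 0, 0, 0, 0, 0], [0, 1, 0, 0, 0, 0, 0]]}}

```text
time_s: 4.37
eef_pos: [0.4777, -0.0819, 0.2483]
orientation: [[-0.0, 1.0, 0.0], [1.0, 0.0, -0.0], [-0.0, 0.0, -1.0]]
contact_force: [-0.4, -0.1, 0.7]
width: 0.0856
gripper_force: 0.0
```

{"fn": "arm_command", "kwargs": {"steps": [[0, 0.1, 0, 0, 0, 0, 0], [0, 0.2, 0, 0, 0, 0, 0], [0, 0.3, 0, 0, 0, 0, 0], [0, 0.4, 0, 0, 0, 0, 0], [0, 0.5, 0, 0, 0, 0, 0], [0, 0.6, 0, 0, 0, 0, 0], [0, 0.7, 0, 0, 0, 0, 0], [0, 0.8, 0, 0, 0, 0, 0], [0, 0.9, 0, 0, 0, 0, 0], [0, 1, 0, 0, 0, 0, 0]]}}

```text
time_s: 5.2
eef_pos: [0.4777, 0.0181, 0.2483]
orientation: [[-0.0, 1.0, 0.0], [1.0, 0.0, -0.0], [-0.0, 0.0, -1.0]]
contact_force: [1.0, -0.8, 0.7]
width: 0.0853
gripper_force: 0.0
```

{"fn": "arm_command", "kwargs": {"steps": [[0, 0.2, 0, 0, 0, 0, 0], [0, 0.4, 0, 0, 0, 0, 0], [0, 0.6, 0, 0, 0, 0, 0], [0, 0.8, 0, 0, 0, 0, 0], [0, 1, 0, 0, 0, 0, 0], [0, 1, 0, 0, 0, 0, 0], [0, 1, 0, 0, 0, 0, 0], [0, 1, 0, 0, 0, 0, 0], [0, 1, 0, 0, 0, 0, 0], [0, 1, 0, 0, 0, 0, 0]]}}

```text
time_s: 6.03
eef_pos: [0.4779, 0.116, 0.2482]
orientation: [[0.002, 1.0, -0.0], [1.0, -0.002, -0.0], [-0.0, -0.0, -1.0]]
contact_force: [0.7, 0.6, 1.1]
width: 0.0855
gripper_force: 0.0
```

```bash
python3 - <<'E'
from bench import ctrl,capture
import pickle,cv2
from h import *
c=capture("wrist");pickle.dump(c,open("w2.pkl","wb"))
cv2.imwrite("pics/w2.png",c["img"][:,:,::-1])
print(ctrl.state()["q"],ctrl.state()["eef_pos"])
w=pickle.load(open("w1.pkl","rb"))
a=np.hstack([w["img"],c["img"]])[:,:,::-1]
cv2.imwrite("pics/w12.png",cv2.resize(a,(800,250)))
cv2.imwrite("pics/w2b.png",cv2.resize(c["img"][:,:,::-1],(800,500),interpolation=cv2.INTER_CUBIC))
E
```

```text
[ 29.26897443   0.87680855 -45.91729862 103.6040618    0.66778333
  75.79782034 -16.90847746] [0.4778718  0.11608129 0.24821936]
```

View pics/w2b.png

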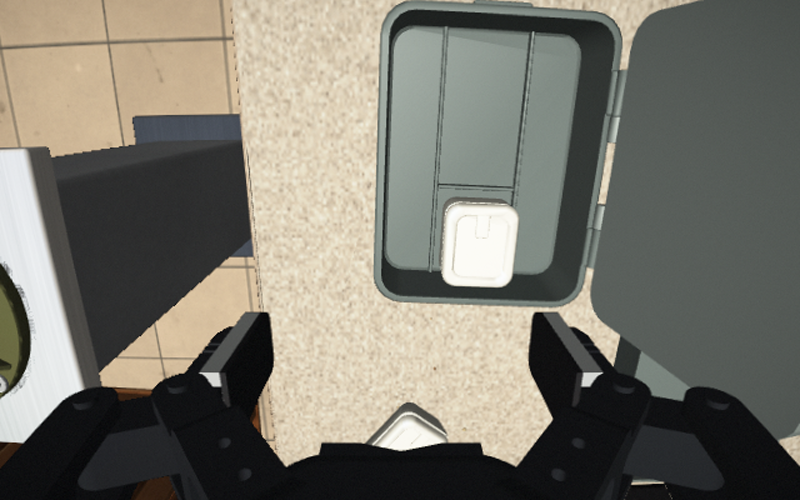

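The wrist picture shows the box rim with left edge (382,40)–(376,270), right edge (621,60)–(585,270), bottom edge v≈300 and top v≈5. The lane ribs run (445,30)–(433,230) and (533,35)–(516,190), the cross rib is at v≈186, and the pot is at (480,244).

```bash
python3 - <<'E'
from h import *;import pickle
c=pickle.load(open("w2.pkl","rb"));w=pickle.load(open("w1.pkl","rb"))
f=lambda P:(np.array(P)+.5)*.8-.5
for n,P,z in(("near",[(382.5,50),(376,260)],.064),("far",[(621,55),(586,260)],.064),("-y",[(405,300),(560,305)],.064),("+y",[(405,3),(600,9)],.064),("rib1",[(445,35),(433,220)],.012),("rib2",[(533,40),(516,190)],.012),("cross",[(440,186),(514,187)],.012)):
    print(n,(unproj(c,f(P),z)*1000).round(1)[:,:2].tolist())
print("pot",white(c,(345,150,422,235),.054,200))
print("flat",white(w,(230,60,400,190),.036,200))
cv2.imwrite("pics/w1c.png",w["img"][40:220,200:430,::-1])
E
```

```text
near [[466.2, 225.1], [459.5, 79.6]]
far [[624.7, 223.3], [616.8, 79.1]]
-y [[481.0, 47.1], [600.9, 42.3]]
+y [[480.9, 253.6], [607.5, 251.4]]
rib1 [[511.8, 242.0], [505.1, 96.9]]
rib2 [[579.3, 238.9], [573.7, 122.5]]
cross [[510.3, 125.9], [571.9, 125.1]]
pot (array([537.6,  86.4]), array([63.7, 53.8]), 88.2)
flat (array([ 471.1, -149.5]), array([122.9, 169. ]), -0.2)
```

View pics/w1c.png

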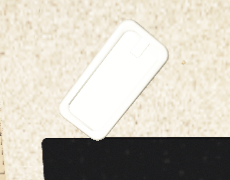

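{"fn": "arm_command", "kwargs": {"steps": [[0, 0.1, 0, 0, 0, 0, 0], [0, 0.2, 0, 0, 0, 0, 0], [0, 0.3, 0, 0, 0, 0, 0], [0, 0.4, 0, 0, 0, 0, 0], [0, 0.5, 0, 0, 0, 0, 0], [0, 0.6, 0, 0, 0, 0, 0], [0, 0.7, 0, 0, 0, 0, 0], [0, 0.8, 0, 0, 0, 0, 0], [0, 0.9, 0, 0, 0, 0, 0], [0, 0.9, 0, 0, 0, 0, 0]]}}

```text
time_s: 6.92
eef_pos: [0.4769, 0.2107, 0.2485]
orientation: [[-0.005, 1.0, -0.0], [1.0, 0.005, 0.002], [0.002, -0.0, -1.0]]
contact_force: [0.5, -0.2, 0.4]
width: 0.0851
gripper_force: 0.0
```

{"fn": "arm_command", "kwargs": {"steps": [[0, 0.1, 0, 0, 0, 0, 0], [0, 0.2, 0, 0, 0, 0, -0.01], [0, 0.3, 0, 0, 0, 0, -0.02], [0, 0.4, 0, 0, 0, 0, -0.03], [0, 0.5, 0, 0, 0, 0, -0.04], [0, 0.6, 0, 0, 0, 0, -0.05], [0, 0.7, 0, 0, 0, 0, -0.06], [0, 0.9, 0, 0, 0, 0, -0.067], [0, 0.9, 0, 0, 0, 0, -0.067], [0, 0.9, 0, 0, 0, 0, -0.067]]}}

```text
time_s: 7.75
eef_pos: [0.4771, 0.2987, 0.2481]
orientation: [[-0.213, 0.977, -0.001], [0.977, 0.213, 0.001], [0.001, -0.001, -1.0]]
contact_force: [-0.5, -0.8, -0.0]
width: 0.0852
gripper_force: 0.0
```

```bash
cat >> h.py <<'E'
def to(s,xy,z,yaw):
    "scaled tool-axis move to xy,z with tool x at yaw deg"
    R=np.array(s["orientation"]);d=np.array([*xy,z])-s["eef_pos"]
    cur=np.degrees(np.arctan2(R[1,0],R[0,0]))
    return (R.T@d/.1).round(3), round(-((yaw-cur+180)%360-180)/180,4), round(cur,2)
E
python3 - <<'E'
from bench import ctrl,capture
import pickle
from h import *
c=capture("wrist");pickle.dump(c,open("w3.pkl","wb"))
im=c["img"][:,:,::-1]
s=ctrl.state();print(s["q"],s["eef_pos"])
p=proj(c,[[.4695,.3642,.056]])[0];print(p)
u,v=int(p[0]),int(p[1]);o=max(v-100,0);print(u-120,o)
cv2.imwrite("pics/w3c.png",cv2.resize(im[o:o+200,u-120:u+120],None,fx=3,fy=3,interpolation=cv2.INTER_CUBIC))
print(to(s,(.4695,.3642),.2,102))
E
```

```text
[ 12.74851941  14.15953815 -54.70157321  94.33854966  11.78112496
  77.65666582 -31.51146287] [0.4775178  0.29749392 0.24808834]
[328.07288289  94.35670398]
208 0
(array([0.669, 0.062, 0.481]), np.float64(0.0009), np.float64(102.16))
```

View pics/w3c.png

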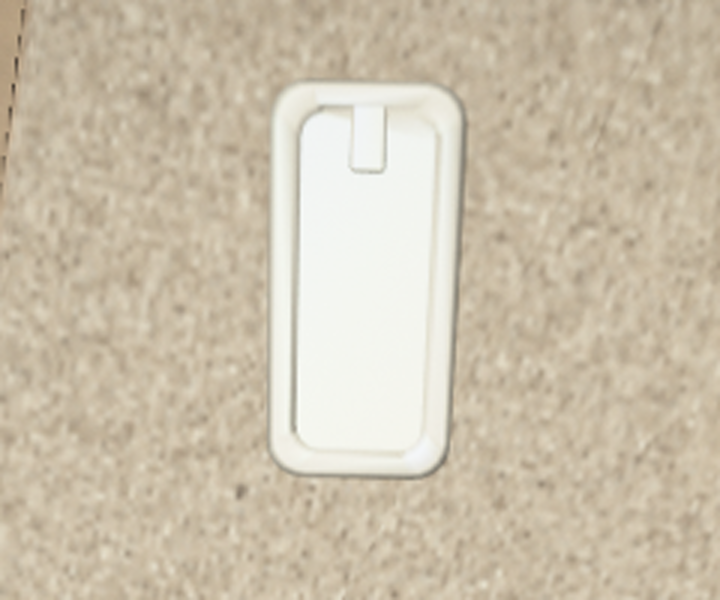

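The tub's outline in the crop: left side (272,120)–(269,440), right side (466,120)–(449,440), top v≈82, bottom v≈476.

```bash
python3 - <<'E'
from bench import ctrl
from h import *;import pickle
c=pickle.load(open("w3.pkl","rb"))
P=(np.array([(272,120),(269,440),(466,120),(449,440),(370,82),(358,476)])+.5)/3-.5+[208,0]
X=unproj(c,P,.056)[:,:2]*1000;print(X.round(1))
cen=((X[4]+X[5])/2);cen2=X[:4].mean(0);print(cen,cen2)
for a,b in((1,0),(3,2),(5,4)):
    d=X[a]-X[b];print(np.degrees(np.arctan2(-d[1],-d[0])),np.linalg.norm(d))
print(to(ctrl.state(),(.4695,.3642),.2,102))
E
```

```text
[[435.3 402.7]
 [452.2 313.7]
 [488.4 414.3]
 [505.3 325.3]
 [460.  418.2]
 [480.9 308.6]]
[470.43376173 363.42860889] [470.33610018 363.98754659]
100.76996600579986 90.54795512398705
100.75184737208619 90.58329791053283
100.80902085085916 111.55638248176261
(array([0.669, 0.062, 0.481]), np.float64(0.0009), np.float64(102.16))
```

{"fn": "arm_command", "kwargs": {"steps": [[0, 0.2, 0.02, 0.1, 0, 0, 0.005], [0, 0.4, 0.04, 0.2, 0, 0, 0.005], [0, 0.6, 0.06, 0.3, 0, 0, 0.005], [0, 0.666, 0.067, 0.4, 0, 0, 0.005], [0, 0.666, 0.067, 0.5, 0, 0, 0.005], [0, 0.666, 0.067, 0.6, 0, 0, 0.005], [0, 0.666, 0.067, 0.7, 0, 0, 0.005], [0, 0.666, 0.067, 0.8, 0, 0, 0.005], [0, 0.666, 0.067, 0.9, 0, 0, 0.005], [0, 0.666, 0.067, 0.9, 0, 0, 0.005]]}}

```text
time_s: 8.63
eef_pos: [0.4699, 0.3617, 0.1558]
orientation: [[-0.192, 0.981, -0.003], [0.981, 0.192, -0.003], [-0.002, -0.003, -1.0]]
contact_force: [-1.0, -0.7, -0.3]
width: 0.0855
gripper_force: 0.0
```

{"fn": "arm_command", "kwargs": {"steps": [[0, 0, 0, 0.1, 0, 0, 0], [0, 0, 0, 0.2, 0, 0, 0], [0, 0, 0, 0.3, 0, 0, 0], [0, 0, 0, 0.4, 0, 0, 0], [0, 0, 0, 0.5, 0, 0, 0], [0, 0, 0, 0.6, 0, 0, 0], [0, 0, 0, 0.7, 0, 0, 0], [0, 0, 0, 0.8, 0, 0, 0], [0, 0, 0, 0.9, 0, 0, 0], [0, 0, 0, 0.9, 0, 0, 0]]}}

```text
time_s: 9.47
eef_pos: [0.4692, 0.3626, 0.0658]
orientation: [[-0.194, 0.981, -0.003], [0.981, 0.194, -0.002], [-0.001, -0.003, -1.0]]
contact_force: [-0.2, 0.3, -1.2]
width: 0.0854
gripper_force: 0.0
```

{"fn": "arm_command", "kwargs": {"steps": [[0, 0.02, 0.01, 0.1, 0, 0, 0], [0, 0.02, 0.01, 0.2, 0, 0, 0], [0, 0.02, 0.01, 0.26, 0, 0, 0], [0, 0.02, 0.01, 0.26, 0, 0, 0], [0.5, 0.02, 0.01, 0.26, 0, 0, 0], [1, 0.02, 0.01, 0.26, 0, 0, 0], [1, 0.02, 0.01, 0.26, 0, 0, 0], [1, 0.02, 0.01, 0.26, 0, 0, 0], [1, 0.02, 0.01, 0.26, 0, 0, 0], [1, 0.02, 0.01, 0.26, 0, 0, 0]], "squeeze": 35}}

```text
time_s: 10.3
eef_pos: [0.4713, 0.3661, 0.0429]
orientation: [[-0.194, 0.981, 0.001], [0.981, 0.194, 0.001], [0.0, 0.001, -1.0]]
contact_force: [-0.4, -0.2, 1.8]
width: 0.0557
gripper_force: 39.3
```

{"fn": "arm_command", "kwargs": {"steps": [[1, 0, 0, 0, 0, 0, 0], [1, 0, 0, -0.05, 0, 0, 0], [1, 0, 0, -0.15, 0, 0, 0], [1, 0, 0, -0.25, 0, 0, 0], [1, 0, 0, -0.4, 0, 0, 0], [1, 0, 0, -0.55, 0, 0, 0], [1, 0, 0, -0.7, 0, 0, 0], [1, 0, 0, -0.85, 0, 0, 0], [1, 0, 0, -1, 0, 0, 0], [1, 0, 0, -1, 0, 0, 0]]}}

```text
time_s: 11.13
eef_pos: [0.4725, 0.3674, 0.1465]
orientation: [[-0.194, 0.981, 0.005], [0.981, 0.194, 0.003], [0.002, 0.006, -1.0]]
contact_force: [0.5, 0.0, -0.5]
width: 0.0558
gripper_force: 39.0
```

```bash
python3 - <<'E'
from bench import ctrl
from h import *
s=ctrl.state();print(s["eef_pos"],s["width"],s["q"],to(s,(.5426,.1876),.14,87.7))
E
```

```text
[0.47246756 0.36742993 0.14653265] 0.05578019881664792 [  1.88746149  24.26596524 -52.43929682  96.80488599  20.5627679
  68.77376549 -44.41967083] (array([-1.9  ,  0.34 ,  0.063]), np.float64(0.0748), np.float64(101.16))
```

{"fn": "arm_command", "kwargs": {"steps": [[1, -0.05, 0, 0, 0, 0, 0], [1, -0.15, 0.02, 0, 0, 0, 0], [1, -0.25, 0.04, 0, 0, 0, 0], [1, -0.35, 0.06, 0, 0, 0, 0], [1, -0.45, 0.08, 0, 0, 0, 0], [1, -0.55, 0.1, 0, 0, 0, 0], [1, -0.65, 0.12, 0, 0, 0, 0], [1, -0.75, 0.14, 0, 0, 0, 0], [1, -0.85, 0.16, 0, 0, 0, 0], [1, -0.94, 0.17, 0, 0, 0, 0]]}}

```text
time_s: 11.97
eef_pos: [0.5064, 0.2756, 0.1423]
orientation: [[-0.193, 0.981, 0.0], [0.981, 0.193, -0.0], [-0.0, 0.0, -1.0]]
contact_force: [-0.0, 0.2, -2.1]
width: 0.0554
gripper_force: 39.0
```

{"fn": "arm_command", "kwargs": {"steps": [[1, -0.1, 0.02, 0, 0, 0, 0.01], [1, -0.2, 0.05, 0, 0, 0, 0.02], [1, -0.3, 0.08, 0, 0, 0, 0.03], [1, -0.4, 0.1, 0, 0, 0, 0.04], [1, -0.5, 0.12, 0, 0, 0, 0.05], [1, -0.6, 0.14, 0, 0, 0, 0.06], [1, -0.7, 0.16, 0, 0, 0, 0.07], [1, -0.8, 0.17, 0, 0, 0, 0.0748], [1, -0.88, 0.17, 0, 0, 0, 0.0748], [1, -0.94, 0.17, 0, 0, 0, 0.0748]]}}

```text
time_s: 12.8
eef_pos: [0.541, 0.1866, 0.1422]
orientation: [[0.041, 0.999, -0.0], [0.999, -0.041, -0.0], [-0.0, -0.0, -1.0]]
contact_force: [0.2, 0.1, -1.5]
width: 0.0556
gripper_force: 38.9
```

{"fn": "arm_command", "kwargs": {"steps": [[1, 0, 0, 0, 0, 0, 0], [1, 0, 0, 0, 0, 0, 0], [1, 0, 0, 0, 0, 0, 0], [1, 0, 0, 0, 0, 0, 0], [1, 0, 0, 0, 0, 0, 0], [1, 0, 0, 0, 0, 0, 0], [1, 0, 0, 0, 0, 0, 0], [1, 0, 0, 0, 0, 0, 0], [1, 0, 0, 0, 0, 0, 0], [1, 0, 0, 0, 0, 0, 0]]}}

```text
time_s: 13.63
eef_pos: [0.5407, 0.188, 0.1423]
orientation: [[0.04, 0.999, 0.0], [0.999, -0.04, -0.0], [-0.0, 0.0, -1.0]]
contact_force: [-0.1, 0.1, -1.2]
width: 0.0553
gripper_force: 38.9
```

```bash
python3 - <<'E'
from bench import ctrl,capture
from h import *;import pickle
s=ctrl.state();print(s["eef_pos"],to(s,(.5426,.1895),.06,87.7),s["contact_force"])
c=capture("wrist");pickle.dump(c,open("w4.pkl","wb"))
cv2.imwrite("pics/w4.png",cv2.resize(c["img"][:,:,::-1],(800,500),interpolation=cv2.INTER_CUBIC))
E
```

```text
[0.54068976 0.18797636 0.14228446] (array([0.016, 0.018, 0.823]), np.float64(0.0), np.float64(87.71)) [-0.1208701   0.05534579 -1.20655354]
```

View pics/w4.png

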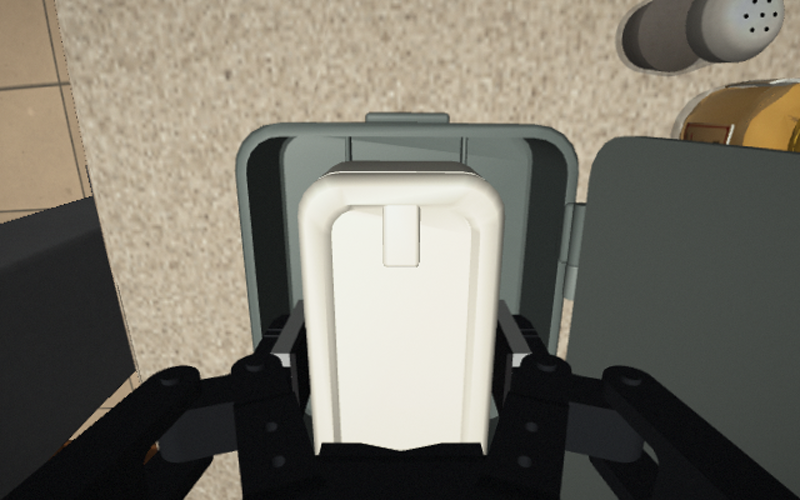

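The wrist picture shows the tub gripped, with left edge u≈301 and right edge u≈503 at v=230. Its front lid edge is at v≈174. The ribs at the floor are at (349,150) and (465,150), and the +y rim's outer edge is at v≈124.

```bash
python3 - <<'E'
from h import *;import pickle
c=pickle.load(open("w4.pkl","rb"))
f=lambda P:(np.array(P)+.5)*.8-.5
for n,P,z in(("tub sides",[(300,230),(503,230)],.153),("tub front",[(350,174),(450,174)],.153),("ribs",[(349,150),(465,150)],.012),("rim sides",[(237,170),(579,170)],.064),("rim +y",[(280,125),(530,125)],.064),("rim inner",[(300,137),(500,138)],.062)):
    print(n,(unproj(c,f(P),z)*1000).round(1)[:,:2].tolist())
E
```

```text
tub sides [[515.4, 229.8], [570.0, 227.7]]
tub front [[530.0, 244.3], [555.9, 243.3]]
ribs [[513.2, 238.3], [579.5, 235.6]]
rim sides [[466.8, 236.0], [625.3, 229.7]]
rim +y [[489.2, 255.3], [601.6, 250.8]]
rim inner [[497.2, 249.5], [588.6, 245.3]]
```

{"fn": "arm_command", "kwargs": {"steps": [[1, 0.012, 0.025, 0, 0, 0, 0], [1, 0.012, 0.025, 0.1, 0, 0, 0], [1, 0.012, 0.025, 0.2, 0, 0, 0], [1, 0.012, 0.025, 0.3, 0, 0, 0], [1, 0.012, 0.025, 0.4, 0, 0, 0], [1, 0.012, 0.025, 0.5, 0, 0, 0], [1, 0.012, 0.025, 0.6, 0, 0, 0], [1, 0.012, 0.025, 0.7, 0, 0, 0], [1, 0.012, 0.025, 0.76, 0, 0, 0], [1, 0.012, 0.025, 0.82, 0, 0, 0]]}}

```text
time_s: 14.52
eef_pos: [0.543, 0.189, 0.0593]
orientation: [[0.04, 0.999, -0.001], [0.999, -0.04, -0.0], [-0.0, -0.001, -1.0]]
contact_force: [0.4, 0.1, -1.2]
width: 0.0551
gripper_force: 38.9
```

{"fn": "arm_command", "kwargs": {"steps": [[1, 0, 0, 0.02, 0, 0, 0], [1, 0, 0, 0.04, 0, 0, 0], [1, 0, 0, 0.05, 0, 0, 0], [1, 0, 0, 0.06, 0, 0, 0], [1, 0, 0, 0.07, 0, 0, 0], [1, 0, 0, 0.08, 0, 0, 0], [1, 0, 0, 0.09, 0, 0, 0], [1, 0, 0, 0.1, 0, 0, 0], [1, 0, 0, 0.11, 0, 0, 0], [1, 0, 0, 0.11, 0, 0, 0]]}}

```text
time_s: 15.35
eef_pos: [0.5431, 0.1889, 0.0491]
orientation: [[0.04, 0.999, -0.0], [0.999, -0.04, -0.0], [-0.0, -0.0, -1.0]]
contact_force: [-0.2, -0.1, -1.1]
width: 0.0552
gripper_force: 38.9
```

{"fn": "arm_command", "kwargs": {"steps": [[1, 0, 0, 0.01, 0, 0, 0], [1, 0, 0, 0.02, 0, 0, 0], [1, 0, 0, 0.025, 0, 0, 0], [1, 0, 0, 0.025, 0, 0, 0], [0.2, 0, 0, 0.025, 0, 0, 0], [0, 0, 0, 0.025, 0, 0, 0], [0, 0, 0, 0.025, 0, 0, 0], [0, 0, 0, 0.025, 0, 0, 0], [0, 0, 0, 0.025, 0, 0, 0], [0, 0, 0, 0.025, 0, 0, 0]]}}

```text
time_s: 16.18
eef_pos: [0.5433, 0.189, 0.0468]
orientation: [[0.04, 0.999, 0.0], [0.999, -0.04, -0.0], [-0.0, 0.0, -1.0]]
contact_force: [0.6, 0.1, -0.1]
width: 0.0851
gripper_force: 0.0
```

{"fn": "arm_command", "kwargs": {"steps": [[0, 0, 0, -0.1, 0, 0, 0], [0, 0, 0, -0.2, 0, 0, 0], [0, 0, 0, -0.3, 0, 0, 0], [0, 0, 0, -0.4, 0, 0, 0], [0, 0, 0, -0.5, 0, 0, 0], [0, 0, 0, -0.6, 0, 0, 0], [0, 0, 0, -0.7, 0, 0, 0], [0, 0, 0, -0.8, 0, 0, 0], [0, 0, 0, -0.9, 0, 0, 0], [0, 0, 0, -1, 0, 0, 0]]}}

```text
time_s: 17.02
eef_pos: [0.5432, 0.189, 0.1478]
orientation: [[0.04, 0.999, 0.0], [0.999, -0.04, -0.0], [-0.0, 0.0, -1.0]]
contact_force: [0.1, -0.1, 0.3]
width: 0.0851
gripper_force: 0.0
```

```bash
python3 - <<'E'
from bench import ctrl,capture
from h import *;import pickle
s=ctrl.state();print(s["eef_pos"],s["q"],s["contact_force"])
c=capture("wrist");pickle.dump(c,open("w5.pkl","wb"))
t=capture("scene");pickle.dump(t,open("s5.pkl","wb"))
a=cv2.resize(c["img"],(480,300));b=cv2.resize(t["img"][120:245,290:424],(320,300),interpolation=cv2.INTER_CUBIC)
cv2.imwrite("pics/w5.png",np.hstack([a,b])[:,:,::-1])
E
```

```text
[0.5432253  0.18900671 0.14782237] [ 18.66776625  19.69841041 -48.02841765  99.8404576   15.74859895
  67.47927667 -36.09817356] [ 0.12672387 -0.05557844  0.2672212 ]
```

View pics/w5.png

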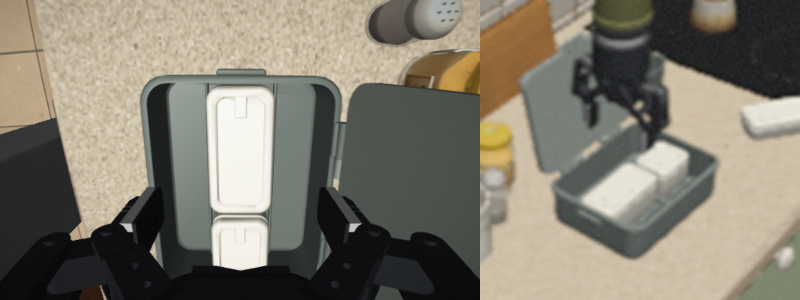

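Deep tub sits level inside the lane next to the pot. Next I estimate the tray angle and obstacles.

```bash
python3 - <<'E'
from h import *;import pickle
d=pickle.load(open("c0.pkl","rb"));t=d["top"];sc=d["scene"]
C=np.array([.542,.1487]);yw=np.radians(-2.3);ex=np.array([np.cos(yw),np.sin(yw)]);ey=np.array([-ex[1],ex[0]])
def P(a,r,l,n=0):
    xy=C+ex*(.083-r*np.cos(a)+n*np.sin(a))+ey*l
    return [*xy,.066+r*np.sin(a)+n*np.cos(a)]
for a in(1.6,1.65,1.7,1.75,1.8,1.85,1.9):
    X=[P(a,.159,.085),P(a,.159,-.085),P(a,.174,0)]
    pt=(proj(t,X)+.5-[270,160])*4-.5; ps=(proj(sc,X)+.5-[260,120])*4-.5
    print(a,pt.round().tolist(),ps.round().tolist())
print("honey",unproj(t,[[327,156]],.104),"salt",unproj(t,[[312,172]],.09),"board bottom/top",unproj(t,[[375,130]],0),unproj(t,[[375,107]],.15))
print("lid",unproj(t,[[380,133],[439,177]],.046))
E
```

```text
1.6 [[254.0, 71.0], [484.0, 78.0], [372.0, 69.0]] [[230.0, 132.0], [361.0, 46.0], [297.0, 71.0]]
1.65 [[255.0, 61.0], [484.0, 68.0], [372.0, 58.0]] [[222.0, 129.0], [353.0, 43.0], [289.0, 68.0]]
1.7 [[255.0, 51.0], [483.0, 58.0], [372.0, 47.0]] [[215.0, 127.0], [346.0, 41.0], [281.0, 66.0]]
1.75 [[255.0, 41.0], [483.0, 48.0], [372.0, 36.0]] [[207.0, 125.0], [339.0, 39.0], [273.0, 64.0]]
1.8 [[255.0, 31.0], [482.0, 39.0], [372.0, 25.0]] [[200.0, 123.0], [331.0, 38.0], [265.0, 63.0]]
1.85 [[255.0, 22.0], [482.0, 29.0], [371.0, 15.0]] [[193.0, 122.0], [324.0, 37.0], [257.0, 62.0]]
1.9 [[255.0, 13.0], [481.0, 20.0], [371.0, 5.0]] [[186.0, 121.0], [317.0, 37.0], [249.0, 61.0]]
honey [[0.73604497 0.24239281 0.104     ]] salt [[0.68574051 0.2923529  0.09      ]] board bottom/top [[0.86544172 0.06174154 0.        ]] [[0.88822867 0.08390831 0.15      ]]
lid [[ 0.83677466  0.05244637  0.046     ]
 [ 0.67629762 -0.14605526  0.046     ]]
```

{"fn": "arm_command", "kwargs": {"steps": [[0.5, 0, 0, -0.1, 0, 0, 0], [1, 0, 0, -0.2, 0, 0, 0], [1, -0.1, 0, -0.3, 0, 0, 0], [1, -0.2, 0, -0.4, 0, 0, 0], [1, -0.3, 0, -0.5, 0, 0, 0], [1, -0.4, 0, -0.6, 0, 0, 0], [1, -0.4, 0, -0.7, 0, 0, 0], [1, -0.4, 0, -0.8, 0, 0, 0], [1, -0.4, 0, -0.9, 0, 0, 0], [1, -0.4, 0, -1, 0, 0, 0]]}}

```text
time_s: 17.95
eef_pos: [0.5415, 0.1501, 0.2479]
orientation: [[0.039, 0.999, 0.0], [0.999, -0.039, 0.0], [0.0, 0.0, -1.0]]
contact_force: [0.2, 1.2, -0.7]
width: -0.0001
gripper_force: 0.0
```

{"fn": "arm_command", "kwargs": {"steps": [[1, 0, 0, -0.12, 0, 0, 0], [1, 0, 0, -0.24, 0, 0, 0], [1, 0, 0.05, -0.35, 0, 0, 0], [1, 0, 0.15, -0.35, 0, 0, 0], [1, 0, 0.27, -0.35, 0, 0, 0], [1, 0, 0.4, -0.35, 0, 0, 0], [1, 0, 0.53, -0.35, 0, 0, 0], [1, 0, 0.66, -0.35, 0, 0, 0], [1, 0, 0.79, -0.35, 0, 0, 0], [1, 0, 0.9, -0.35, 0, 0, 0]]}}

```text
time_s: 18.78
eef_pos: [0.6329, 0.1451, 0.2808]
orientation: [[0.041, 0.999, -0.001], [0.999, -0.041, 0.0], [0.0, -0.001, -1.0]]
contact_force: [-0.3, -0.6, 0.8]
width: 0.0001
gripper_force: 0.0
```

{"fn": "arm_command", "kwargs": {"steps": [[1, 0, 0.1, 0, 0, 0, 0], [1, 0, 0.2, 0, 0, 0, 0], [1, 0, 0.3, 0, 0, 0, 0], [1, 0, 0.4, 0, 0, 0, 0], [1, 0, 0.5, 0, 0, 0, 0], [1, 0, 0.6, 0, 0, 0, 0], [1, 0, 0.7, 0, 0, 0, 0], [1, 0, 0.8, 0, 0, 0, 0], [1, 0, 0.9, 0, 0, 0, 0], [1, 0, 0.9, 0, 0, 0, 0]]}}

```text
time_s: 19.62
eef_pos: [0.7232, 0.1411, 0.2799]
orientation: [[0.042, 0.999, -0.001], [0.999, -0.042, -0.0], [-0.0, -0.001, -1.0]]
contact_force: [-0.1, -1.3, 0.0]
width: -0.0002
gripper_force: 0.0
```

```bash
cat >> h.py <<'E'
C=np.array([.542,.1487]);_y=np.radians(-2.3);EX=np.array([np.cos(_y),np.sin(_y)]);EY=np.array([-EX[1],EX[0]])
def bx(s):
    p=np.array(s["eef_pos"]);q=p[:2]-C
    return np.round([q@EX-.083,q@EY,p[2]],4)
E
python3 - <<'E'
from bench import ctrl
from h import *
s=ctrl.state();print(bx(s),s["q"],s["contact_force"],s["time_s"])
E
```

```text
[ 0.0983 -0.0003  0.2799] [ 12.40363432  34.7574878  -43.37106583  64.06733429  23.02462426
  89.29709208 -28.12356291] [-0.08541406 -1.27225177  0.00233951] 19.6167
```

{"fn": "arm_command", "kwargs": {"steps": [[1, 0, 0, 0.1, 0, 0, 0], [1, 0, 0, 0.2, 0, 0, 0], [1, 0, 0, 0.3, 0, 0, 0], [1, 0, 0, 0.4, 0, 0, 0], [1, 0, 0, 0.5, 0, 0, 0], [1, 0, 0, 0.6, 0, 0, 0], [1, 0, -0.1, 0.6, 0, 0, 0], [1, 0, -0.2, 0.6, 0, 0, 0], [1, 0, -0.3, 0.6, 0, 0, 0], [1, 0, -0.35, 0.6, 0, 0, 0]]}}

```text
time_s: 20.45
eef_pos: [0.6853, 0.1435, 0.2212]
orientation: [[0.039, 0.999, -0.001], [0.999, -0.039, -0.0], [-0.0, -0.001, -1.0]]
contact_force: [-0.2, 0.6, -0.1]
width: -0.0004
gripper_force: 0.0
```

{"fn": "arm_command", "kwargs": {"steps": [[1, 0, -0.05, -0.01, 0, 0, 0], [1, 0, -0.1, -0.02, 0, 0, 0], [1, 0, -0.15, -0.03, 0, 0, 0], [1, 0, -0.2, -0.04, 0, 0, 0], [1, 0, -0.25, -0.05, 0, 0, 0], [1, 0, -0.3, -0.05, 0, 0, 0], [1, 0, -0.35, -0.05, 0, 0, 0], [1, 0, -0.4, -0.05, 0, 0, 0], [1, 0, -0.42, -0.05, 0, 0, 0], [1, 0, -0.42, -0.05, 0, 0, 0]]}}

```text
time_s: 21.28
eef_pos: [0.6438, 0.1451, 0.2269]
orientation: [[0.04, 0.999, -0.0], [0.999, -0.04, -0.0], [-0.0, -0.0, -1.0]]
contact_force: [-0.0, 0.4, 0.3]
width: 0.0002
gripper_force: 0.0
```

```bash
python3 - <<'E'
from bench import ctrl
from h import *
s=ctrl.state();print(bx(s),s["contact_force"],s["time_s"])
E
```

```text
[0.0189 0.0005 0.2269] [-0.018904    0.44150788  0.28626805] 21.2833
```

{"fn": "arm_command", "kwargs": {"steps": [[1, 0, -0.09, 0, 0, 0, 0], [1, 0, -0.18, 0.01, 0, 0, 0], [1, 0, -0.28, 0.02, 0, 0, 0], [1, 0, -0.37, 0.03, 0, 0, 0], [1, 0, -0.45, 0.05, 0, 0, 0], [1, 0, -0.53, 0.08, 0, 0, 0], [1, 0, -0.6, 0.1, 0, 0, 0], [1, 0, -0.66, 0.13, 0, 0, 0], [1, 0, -0.7, 0.15, 0, 0, 0], [1, 0, -0.72, 0.16, 0, 0, 0]]}}

```text
time_s: 22.12
eef_pos: [0.5718, 0.1478, 0.2105]
orientation: [[0.04, 0.999, -0.0], [0.999, -0.04, -0.0], [-0.0, -0.0, -1.0]]
contact_force: [1.2, 0.3, 0.1]
width: -0.0004
gripper_force: 0.4
```

```bash
python3 - <<'E'
from bench import ctrl,capture
from h import *;import pickle
s=ctrl.state();print(bx(s),s["contact_force"],s["time_s"])
c=capture("scene");pickle.dump(c,open("s6.pkl","wb"))
d=pickle.load(open("s5.pkl","rb"))["img"]
# colour where tray was: upright region vs now
for u,v in((312,160),(320,175),(330,150),(340,165)): print(u,v,d[v,u],c["img"][v,u])
E
```

```text
[-0.0532  0.0003  0.2105] [1.21434431 0.25842971 0.12516949] 22.1167
312 160 [122 126 121] [60 66 62]
320 175 [122 128 122] [206 191 169]
330 150 [35 36 38] [130 137 131]
340 165 [105 110 104] [157 161 156]
```

Contact force 1.2 N in +x, and the picture has changed where the tray stood. The tray is moving, so I'll continue the arc.

{"fn": "arm_command", "kwargs": {"steps": [[1, 0, -0.08, 0.04, 0, 0, 0], [1, 0, -0.16, 0.09, 0, 0, 0], [1, 0, -0.23, 0.15, 0, 0, 0], [1, 0, -0.31, 0.22, 0, 0, 0], [1, 0, -0.37, 0.28, 0, 0, 0], [1, 0, -0.43, 0.34, 0, 0, 0], [1, 0, -0.48, 0.4, 0, 0, 0], [1, 0, -0.52, 0.45, 0, 0, 0], [1, 0, -0.55, 0.5, 0, 0, 0], [1, 0, -0.55, 0.51, 0, 0, 0]]}}

```text
time_s: 23.0
eef_pos: [0.5166, 0.1499, 0.1587]
orientation: [[0.04, 0.999, -0.002], [0.999, -0.04, -0.001], [-0.001, -0.002, -1.0]]
contact_force: [0.7, -0.4, 0.2]
width: 0.0003
gripper_force: 0.1
```

{"fn": "arm_command", "kwargs": {"steps": [[1, 0, -0.04, 0.06, 0, 0, 0], [1, 0, -0.08, 0.12, 0, 0, 0], [1, 0, -0.12, 0.19, 0, 0, 0], [1, 0, -0.16, 0.26, 0, 0, 0], [1, 0, -0.19, 0.33, 0, 0, 0], [1, 0, -0.21, 0.39, 0, 0, 0], [1, 0, -0.23, 0.45, 0, 0, 0], [1, 0, -0.25, 0.5, 0, 0, 0], [1, 0, -0.26, 0.55, 0, 0, 0], [1, 0, -0.26, 0.58, 0, 0, 0]]}}

```text
time_s: 23.83
eef_pos: [0.4911, 0.151, 0.101]
orientation: [[0.04, 0.999, -0.001], [0.999, -0.04, -0.0], [-0.0, -0.001, -1.0]]
contact_force: [-0.8, 0.0, -0.1]
width: -0.0003
gripper_force: 0.3
```

```bash
python3 - <<'E'
from bench import ctrl
from h import *
s=ctrl.state();print(bx(s),s["contact_force"],s["time_s"])
E
```

```text
[-0.134   0.0003  0.101 ] [-0.79712292  0.02566241 -0.09314879] 23.8333
```

{"fn": "arm_command", "kwargs": {"steps": [[1, 0, -0.01, 0.04, 0, 0, 0], [1, 0, -0.01, 0.08, 0, 0, 0], [1, 0, -0.01, 0.11, 0, 0, 0], [1, 0, -0.01, 0.13, 0, 0, 0], [1, 0, -0.01, 0.15, 0, 0, 0], [1, 0, -0.01, 0.16, 0, 0, 0], [1, 0, -0.01, 0.17, 0, 0, 0], [1, 0, -0.01, 0.18, 0, 0, 0], [1, 0, -0.01, 0.18, 0, 0, 0], [1, 0, -0.01, 0.18, 0, 0, 0]]}}

```text
time_s: 24.67
eef_pos: [0.4907, 0.1511, 0.085]
orientation: [[0.04, 0.999, -0.0], [0.999, -0.04, -0.001], [-0.001, -0.0, -1.0]]
contact_force: [-4.2, -1.5, 10.0]
width: -0.0001
gripper_force: 5.1
```

{"fn": "arm_command", "kwargs": {"steps": [[1, 0, 0, -0.15, 0, 0, 0], [1, 0, 0, -0.3, 0, 0, 0], [0.5, -0.1, 0, -0.45, 0, 0, 0], [0, -0.2, 0, -0.6, 0, 0, 0], [0, -0.3, -0.02, -0.75, 0, 0, 0], [0, -0.4, -0.04, -0.9, 0, 0, 0], [0, -0.5, -0.06, -1, 0, 0, 0], [0, -0.65, -0.08, -1, 0, 0, 0], [0, -0.8, -0.1, -1, 0, 0, 0], [0, -0.95, -0.1, -1, 0, 0, 0]]}}

```text
time_s: 25.5
eef_pos: [0.4768, 0.056, 0.1842]
orientation: [[0.04, 0.999, 0.001], [0.999, -0.04, -0.001], [-0.001, 0.001, -1.0]]
contact_force: [-0.2, 0.1, 0.0]
width: 0.0852
gripper_force: 0.0
```

{"fn": "arm_command", "kwargs": {"steps": [[0, -0.1, 0, 0, 0, 0, 0], [0, -0.2, 0, 0, 0, 0, 0.03], [0, -0.3, 0, 0, 0, 0, 0.06], [0, -0.4, 0, 0, 0, 0, 0.09], [0, -0.5, 0, 0, 0, 0, 0.12], [0, -0.6, 0, 0, 0, 0, 0.15], [0, -0.7, 0, 0, 0, 0, 0.18], [0, -0.8, 0, 0, 0, 0, 0.197], [0, -0.9, 0, 0, 0, 0, 0.197], [0, -0.98, 0, 0, 0, 0, 0.197]]}}

```text
time_s: 26.33
eef_pos: [0.473, -0.0422, 0.1838]
orientation: [[0.611, 0.792, 0.0], [0.792, -0.611, -0.0], [-0.0, 0.0, -1.0]]
contact_force: [-1.3, 0.2, -0.3]
width: 0.085
gripper_force: 0.0
```

```bash
python3 - <<'E'
from bench import ctrl,capture
from h import *;import pickle
w=pickle.load(open("w1.pkl","rb"))
g=w["img"][40:178,240:390].reshape(-1,3)
for th in(225,235,245):
  for b in (177,):
    print(th,white(w,(250,50,380,b),.036,th))
s=ctrl.state();print(s["eef_pos"],to(s,(.469,-.144),.1,52.3))
t=capture("top");pickle.dump(t,open("t7.pkl","wb"))
c=capture("wrist");pickle.dump(c,open("w7.pkl","wb"))
# tray shut: project rim corners into top
E
```

```text
225 (array([ 468. , -143.3]), array([110.9,  56.3]), 51.5)
235 (array([ 469.1, -144.2]), array([110.5,  53. ]), 51.7)
245 (array([ 469.1, -144.4]), array([109.8,  52.2]), 51.7)
[ 0.47297644 -0.04216713  0.18376623] (array([-0.83 ,  0.591,  0.838]), np.float64(0.0002), np.float64(52.33))
```

{"fn": "arm_command", "kwargs": {"steps": [[0, -0.1, 0.07, 0, 0, 0, 0.002], [0, -0.22, 0.15, 0, 0, 0, 0.002], [0, -0.34, 0.23, 0, 0, 0, 0.002], [0, -0.46, 0.31, 0.1, 0, 0, 0.002], [0, -0.58, 0.39, 0.2, 0, 0, 0.002], [0, -0.7, 0.47, 0.3, 0, 0, 0.002], [0, -0.8, 0.55, 0.4, 0, 0, 0.002], [0, -0.83, 0.59, 0.5, 0, 0, 0.002], [0, -0.83, 0.59, 0.5, 0, 0, 0.002], [0, -0.83, 0.59, 0.5, 0, 0, 0.002]]}}

```text
time_s: 27.27
eef_pos: [0.4684, -0.1425, 0.1328]
orientation: [[0.617, 0.787, -0.002], [0.787, -0.617, 0.002], [0.0, -0.002, -1.0]]
contact_force: [-0.6, 0.2, -0.4]
width: 0.0854
gripper_force: 0.0
```

{"fn": "arm_command", "kwargs": {"steps": [[0, 0, 0, 0.1, 0, 0, 0], [0, 0, 0, 0.2, 0, 0, 0], [0, 0, 0, 0.3, 0, 0, 0], [0, 0, 0, 0.4, 0, 0, 0], [0, 0, 0, 0.5, 0, 0, 0], [0, 0, 0, 0.6, 0, 0, 0], [0, 0, 0, 0.7, 0, 0, 0], [0, 0, 0, 0.76, 0, 0, 0], [0, 0, 0, 0.8, 0, 0, 0], [0, 0, 0, 0.8, 0, 0, 0]]}}

```text
time_s: 28.1
eef_pos: [0.4683, -0.1429, 0.0529]
orientation: [[0.617, 0.787, -0.001], [0.787, -0.617, 0.001], [-0.0, -0.001, -1.0]]
contact_force: [-0.3, -0.1, -0.2]
width: 0.0853
gripper_force: 0.0
```

```bash
python3 - <<'E'
from bench import ctrl
from h import *
s=ctrl.state();print(s["eef_pos"],to(s,(.469,-.144),.03,52),s["contact_force"])
E
```

```text
[ 0.46825966 -0.14289061  0.05285194] (array([-0.004,  0.013,  0.229]), np.float64(-0.0006), np.float64(51.89)) [-0.27795139 -0.05825625 -0.1837025 ]
```

{"fn": "arm_command", "kwargs": {"steps": [[0, 0, 0.013, 0.1, 0, 0, 0], [0, 0, 0.013, 0.18, 0, 0, 0], [0, 0, 0.013, 0.23, 0, 0, 0], [0, 0, 0.013, 0.23, 0, 0, 0], [0.5, 0, 0.013, 0.23, 0, 0, 0], [1, 0, 0.013, 0.23, 0, 0, 0], [1, 0, 0.013, 0.23, 0, 0, 0], [1, 0, 0.013, 0.23, 0, 0, 0], [1, 0, 0.013, 0.23, 0, 0, 0], [1, 0, 0.013, 0.23, 0, 0, 0]], "squeeze": 35}}

```text
time_s: 28.93
eef_pos: [0.4703, -0.144, 0.0313]
orientation: [[0.617, 0.787, 0.001], [0.787, -0.617, -0.001], [0.0, 0.001, -1.0]]
contact_force: [0.9, -0.2, 2.6]
width: 0.0553
gripper_force: 38.2
```

```bash
python3 - <<'E'
from bench import ctrl
from h import *
s=ctrl.state();print(s["eef_pos"],s["width"],s["contact_force"],to(s,(.469,-.144),.03,52))
E
```

```text
[ 0.47025166 -0.14404557  0.03129424] 0.05527165702227978 [ 0.93799064 -0.16407505  2.59322927] (array([-0.007, -0.01 ,  0.013]), np.float64(-0.0007), np.float64(51.88))
```

{"fn": "arm_command", "kwargs": {"steps": [[1, 0, 0, 0, 0, 0, 0], [1, 0, 0, -0.06, 0, 0, 0], [1, 0, 0, -0.16, 0, 0, 0], [1, 0, 0, -0.28, 0, 0, 0], [1, 0, 0, -0.4, 0, 0, 0], [1, 0, 0, -0.52, 0, 0, 0], [1, 0, 0, -0.64, 0, 0, 0], [1, 0, 0, -0.76, 0, 0, 0], [1, 0, 0, -0.88, 0, 0, 0], [1, 0, 0, -1, 0, 0, 0]]}}

```text
time_s: 29.77
eef_pos: [0.4698, -0.1439, 0.1322]
orientation: [[0.617, 0.787, 0.0], [0.787, -0.617, -0.0], [-0.0, 0.001, -1.0]]
contact_force: [-0.2, -0.6, -2.1]
width: 0.055
gripper_force: 37.8
```

```bash
python3 - <<'E'
from bench import ctrl
from h import *
s=ctrl.state();T=C+EY*-.038;print(T,s["eef_pos"],s["width"],s["contact_force"],to(s,T,.16,87.7))
E
```

```text
[0.54047499 0.11073061] [ 0.46981796 -0.14393384  0.13223182] 0.055013686020951906 [-0.1907111  -0.61550952 -2.07754586] (array([ 2.44 , -1.016, -0.279]), np.float64(-0.199), np.float64(51.89))
```

{"fn": "arm_command", "kwargs": {"steps": [[1, 0.05, -0.02, -0.05, 0, 0, 0], [1, 0.15, -0.06, -0.1, 0, 0, 0], [1, 0.25, -0.1, -0.15, 0, 0, 0], [1, 0.35, -0.15, -0.2, 0, 0, 0], [1, 0.45, -0.2, -0.25, 0, 0, 0], [1, 0.55, -0.24, -0.3, 0, 0, 0], [1, 0.65, -0.28, -0.3, 0, 0, 0], [1, 0.75, -0.32, -0.3, 0, 0, 0], [1, 0.85, -0.36, -0.3, 0, 0, 0], [1, 0.95, -0.4, -0.3, 0, 0, 0]]}}

```text
time_s: 30.6
eef_pos: [0.497, -0.0433, 0.1604]
orientation: [[0.617, 0.787, -0.001], [0.787, -0.617, 0.0], [-0.0, -0.001, -1.0]]
contact_force: [0.2, 0.6, -2.6]
width: 0.0549
gripper_force: 37.8
```

{"fn": "arm_command", "kwargs": {"steps": [[1, 0.1, -0.04, 0, 0, 0, 0], [1, 0.2, -0.08, 0, 0, 0, 0], [1, 0.3, -0.12, 0, 0, 0, 0], [1, 0.4, -0.16, 0, 0, 0, 0], [1, 0.5, -0.2, 0, 0, 0, 0], [1, 0.6, -0.24, 0, 0, 0, 0], [1, 0.7, -0.28, 0, 0, 0, 0], [1, 0.8, -0.32, 0, 0, 0, 0], [1, 0.9, -0.36, 0, 0, 0, 0], [1, 0.95, -0.4, 0, 0, 0, 0]]}}

```text
time_s: 31.43
eef_pos: [0.5243, 0.0568, 0.1604]
orientation: [[0.616, 0.787, -0.0], [0.787, -0.616, 0.001], [0.001, -0.001, -1.0]]
contact_force: [-0.4, 1.3, -1.4]
width: 0.0553
gripper_force: 37.8
```

{"fn": "arm_command", "kwargs": {"steps": [[1, 0.08, -0.03, 0, 0, 0, -0.02], [1, 0.16, -0.06, 0, 0, 0, -0.05], [1, 0.24, -0.09, 0, 0, 0, -0.08], [1, 0.32, -0.12, 0, 0, 0, -0.11], [1, 0.4, -0.15, 0, 0, 0, -0.14], [1, 0.46, -0.18, 0, 0, 0, -0.17], [1, 0.51, -0.2, 0, 0, 0, -0.19], [1, 0.54, -0.216, 0, 0, 0, -0.199], [1, 0.54, -0.216, 0, 0, 0, -0.199], [1, 0.54, -0.216, 0, 0, 0, -0.199]]}}

```text
time_s: 32.27
eef_pos: [0.5402, 0.1107, 0.1605]
orientation: [[0.041, 0.999, -0.001], [0.999, -0.041, -0.0], [-0.0, -0.001, -1.0]]
contact_force: [0.3, -0.5, -1.6]
width: 0.0554
gripper_force: 37.8
```

{"fn": "arm_command", "kwargs": {"steps": [[1, 0, 0, 0, 0, 0, 0], [1, 0, 0, 0, 0, 0, 0], [1, 0, 0, 0, 0, 0, 0], [1, 0, 0, 0, 0, 0, 0], [1, 0, 0, 0, 0, 0, 0], [1, 0, 0, 0, 0, 0, 0], [1, 0, 0, 0, 0, 0, 0], [1, 0, 0, 0, 0, 0, 0], [1, 0, 0, 0, 0, 0, 0], [1, 0, 0, 0, 0, 0, 0]]}}

```text
time_s: 33.1
eef_pos: [0.5405, 0.1108, 0.1608]
orientation: [[0.04, 0.999, -0.0], [0.999, -0.04, -0.0], [-0.0, -0.0, -1.0]]
contact_force: [-0.0, -0.3, -1.6]
width: 0.0548
gripper_force: 37.8
```

```bash
python3 - <<'E'
from bench import ctrl,capture
from h import *;import pickle
s=ctrl.state();print(s["eef_pos"],s["width"],s["contact_force"],to(s,C+EY*-.038,.1,87.7))
c=capture("wrist");pickle.dump(c,open("w8.pkl","wb"))
cv2.imwrite("pics/w8.png",cv2.resize(c["img"][:,:,::-1],(800,500),interpolation=cv2.INTER_CUBIC))
E
```

```text
[0.5404844  0.11078272 0.16078579] 0.0548035076015282 [-0.01519575 -0.28699365 -1.57405807] (array([-0.   , -0.   ,  0.608]), np.float64(0.0), np.float64(87.7))
```

View pics/w8.png

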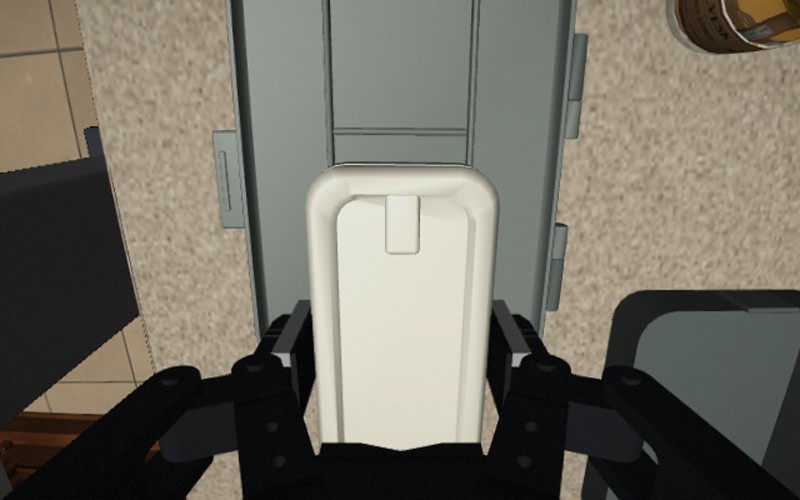

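The tray is shut flat, with its seat ribs at (329,100) and (472,100) and the cross rib at v≈131. The held flat tub has sides u≈307/498 at v=230 and its front edge at v≈167.

```bash
python3 - <<'E'
from h import *;import pickle
c=pickle.load(open("w8.pkl","rb"))
f=lambda P:(np.array(P)+.5)*.8-.5
B=lambda P,z:[[round(float(q@EX)*1000,1),round(float(q@EY)*1000,1)] for q in unproj(c,f(P),z)[:,:2]-C]
for n,P,z in(("tub sides",[(307,230),(498,230)],.162),("tub front",[(350,170),(450,170)],.162),("ribs100",[(330,100),(472,100)],.074),("ribs20",[(326,20),(475,20)],.074),("cross",[(400,134)],.074),("rim sides",[(235,60),(570,60)],.076),("rim sides",[(249,200),(556,200)],.076)):
    print(n,B(P,z))
E
```

```text
tub sides [[-27.1, 0.3], [28.6, 0.3]]
tub front [[-14.0, 17.7], [14.0, 17.7]]
ribs100 [[-32.5, 38.1], [33.0, 38.1]]
ribs20 [[-32.9, 72.4], [33.0, 72.3]]
cross [[-0.2, 22.6]]
rim sides [[-74.4, 55.9], [76.3, 55.8]]
rim sides [[-73.8, -8.4], [75.8, -8.4]]
```

{"fn": "arm_command", "kwargs": {"steps": [[1, 0, -0.003, 0.08, 0, 0, 0], [1, 0, -0.003, 0.16, 0, 0, 0], [1, 0, -0.003, 0.24, 0, 0, 0], [1, 0, -0.003, 0.32, 0, 0, 0], [1, 0, -0.003, 0.38, 0, 0, 0], [1, 0, -0.003, 0.44, 0, 0, 0], [1, 0, -0.003, 0.49, 0, 0, 0], [1, 0, -0.003, 0.53, 0, 0, 0], [1, 0, -0.003, 0.55, 0, 0, 0], [1, 0, -0.003, 0.57, 0, 0, 0]]}}

```text
time_s: 33.98
eef_pos: [0.5403, 0.1109, 0.1036]
orientation: [[0.04, 0.999, 0.0], [0.999, -0.04, -0.0], [0.0, 0.0, -1.0]]
contact_force: [0.1, 0.1, -1.4]
width: 0.0553
gripper_force: 37.8
```

{"fn": "arm_command", "kwargs": {"steps": [[1, 0, 0, 0.01, 0, 0, 0], [1, 0, 0, 0.015, 0, 0, 0], [1, 0, 0, 0.02, 0, 0, 0], [1, 0, 0, 0.025, 0, 0, 0], [1, 0, 0, 0.03, 0, 0, 0], [1, 0, 0, 0.035, 0, 0, 0], [1, 0, 0, 0.035, 0, 0, 0], [1, 0, 0, 0.035, 0, 0, 0], [1, 0, 0, 0.035, 0, 0, 0], [1, 0, 0, 0.035, 0, 0, 0]]}}

```text
time_s: 34.82
eef_pos: [0.5402, 0.1108, 0.1003]
orientation: [[0.04, 0.999, 0.0], [0.999, -0.04, -0.0], [-0.0, 0.0, -1.0]]
contact_force: [-0.3, -0.7, -2.3]
width: 0.0547
gripper_force: 37.8
```

{"fn": "arm_command", "kwargs": {"steps": [[1, 0, 0, 0.005, 0, 0, 0], [1, 0, 0, 0.01, 0, 0, 0], [1, 0, 0, 0.013, 0, 0, 0], [1, 0, 0, 0.013, 0, 0, 0], [0.2, 0, 0, 0.013, 0, 0, 0], [0, 0, 0, 0.013, 0, 0, 0], [0, 0, 0, 0.013, 0, 0, 0], [0, 0, 0, 0.013, 0, 0, 0], [0, 0, 0, 0.013, 0, 0, 0], [0, 0, 0, 0.013, 0, 0, 0]]}}

```text
time_s: 35.65
eef_pos: [0.5402, 0.1108, 0.099]
orientation: [[0.04, 0.999, 0.0], [0.999, -0.04, -0.0], [-0.0, 0.0, -1.0]]
contact_force: [-0.3, 0.0, -0.7]
width: 0.0853
gripper_force: 0.0
```

{"fn": "arm_command", "kwargs": {"steps": [[0, 0, 0, -0.1, 0, 0, 0], [0, 0, 0, -0.2, 0, 0, 0], [0, 0, 0, -0.3, 0, 0, 0], [0, 0, 0, -0.4, 0, 0, 0], [0, 0, 0, -0.5, 0, 0, 0], [0, 0, 0, -0.6, 0, 0, 0], [0, 0, 0, -0.7, 0, 0, 0], [0, 0, 0, -0.8, 0, 0, 0], [0, 0, 0, -0.9, 0, 0, 0], [0, 0, 0, -1, 0, 0, 0]]}}

```text
time_s: 36.48
eef_pos: [0.5402, 0.1108, 0.2]
orientation: [[0.04, 0.999, 0.0], [0.999, -0.04, -0.0], [-0.0, 0.0, -1.0]]
contact_force: [0.3, -0.2, -0.1]
width: 0.0851
gripper_force: 0.0
```

```bash
python3 - <<'E'
from bench import ctrl,capture
from h import *;import pickle
s=ctrl.state();print(s["eef_pos"],s["width"],s["contact_force"],s["time_s"])
c=capture("wrist");pickle.dump(c,open("w9.pkl","wb"))
# tub outline where visible, in box frame
m=(c["img"].min(2)>185)&(c["img"].max(2).astype(int)-c["img"].min(2)<25)
k,l,st,ce=cv2.connectedComponentsWithStats(m.astype(np.uint8));i=1+st[1:,4].argmax();print(st[i])
b=lambda P,z:[((q@EX).round(4),(q@EY).round(4)) for q in unproj(c,P,z)[:,:2]-C]
for v in range(st[i][1]+20,st[i][1]+140,30):
    u=np.where(l[v]==i)[0];print(v,b([[u[0]-.5,v],[u[-1]+.5,v]],.103))
u0=st[i][0]+st[i][2]/2;print("front",b([[u0,st[i][1]-.5]],.103))
E
```

```text
[0.54016833 0.11079408 0.20003905] 0.0851159093630487 [ 0.2526593  -0.19411464 -0.05249147] 36.4833
[  279   117    83   158 11205]
137 [(np.float64(-0.026), np.float64(0.0036)), (np.float64(0.0244), np.float64(0.0036))]
167 [(np.float64(-0.0266), np.float64(-0.0157)), (np.float64(0.025), np.float64(-0.0157))]
197 [(np.float64(-0.0266), np.float64(-0.036)), (np.float64(0.0249), np.float64(-0.036))]
227 [(np.float64(-0.0266), np.float64(-0.0573)), (np.float64(0.0249), np.float64(-0.0573))]
front [(np.float64(-0.0002), np.float64(0.0163))]
```

The flat tub is centred in the seat, parallel to it and at the expected height. Handing in.

```bash
python3 -c "
from bench import job_done
print(job_done())"
```

```text
the job is handed in; nothing more can be done
None
```

The lunch box is packed and handed in at about 36.5 s: deep tub flat in the bottom seat, divider tray pressed shut on the rim, flat tub in the tray's long seat; I never touched the lid, mug, honey jar or salt shaker, and the hand-in returned no verdict.

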